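# Swing the push-button station to its green-tagged notch

## Task

Turn the push-button station on its swivel base round to the notch on the green-tagged side: pull the orange spring ring up until the pin is clear, swing the station over, and let the pin drop fully home in that notch, finding it by feel. Never load the pin, sideways or downwards, hard enough to bend it (25 N), keep out of the notch on the red side, and leave the other things on the desk where they are.

Things in the scene. Friction and masses are not known exactly. Their poses are not given: they have to be found in the camera images.
- swivel_base: grey round foot of the push-button station's swivel mount, 350 mm across, 22 mm high, fixed to the desk. Origin: on the vertical swivel axis, at desk height; its x axis points to the middle notch, where the ring starts. The station on it is a steel box 150 x 120 mm whose buttons reach 117 mm above the desk; a yellow tongue on it carries the spring index plunger
- middle_notch (a point): top of the middle of three notches, 13 mm wide, in the flat aluminium index track on the foot (radius 100 to 150 mm, 14 mm thick, top 36 mm above the desk); 125 mm from the swivel axis. The pin starts in it. The notch on each side sits on an adjustable plate, somewhere 0.49 to 0.83 rad from this one: only feel (or a close look) tells where
- station (a joint): swivel of the station about the vertical axis, rad: 0 in the middle notch, positive counter-clockwise seen from above, stops at -0.93 and +0.93. It stays where it is left; swinging it takes about 1 N at the ring, about 3 N while the pin rubs on the track
- ring (a point): centre of the orange upright pull ring on the plunger (moves with it), 125 mm from the swivel axis, 41 mm clear of the box: outer diameter 37 mm, bar 9 mm thick; 108 mm above the desk when the pin is home. Its plane is vertical and contains the swivel axis, so the 9 mm lie along the direction of swing. The black barrel below it is 28 mm wide, its top 78 mm above the desk
- plunger (a joint): travel of the index plunger, m: 0 with the pin fully home in a notch, about 0.010 when its tip rests on top of the track between notches, 0.016 at the upper stop. Spring and weight (5 N at home, 9 N at the upper stop) push it down
- index_pin: the steel index pin under the ring, 10 mm across, tip edge rounded 2 mm, part of the plunger; origin on the plunger axis, at desk height when home. It drops into a notch (1.5 mm play either side) by itself when it is let down and slid over one slowly (about 20 mm/s or less at the ring). Home, it locks the swivel; more than 25 N on it bends it
- pin_tip (a point): lower end of the index pin: 26 mm above the desk when home (10 mm deep in the notch), 36 mm on top of the track
- tag_green: green round tag, 24 mm across, 4 mm high, fixed on the foot outside the track, 163 mm from the swivel axis and 1.0 rad to one side of the middle notch; marks only on which side the wanted notch lies (the notch itself is nearer the middle). Origin: centre of its underside
- tag_red: red round tag like the green one, on the other side: the notch not to be used
- keyboard: cream keyboard, 140 x 440 x 25 mm, lying on the desk. Leave it where it is. Origin: centre of its underside
- mouse: black mouse, 105 x 60 x 32 mm. Leave it where it is. Origin: centre of its underside
- mug: blue mug, 80 mm wide, 95 mm high. Leave it where it is. Origin: centre of its underside
- screwdriver: loose screwdriver lying on the desk. Leave it where it is. Origin: middle of the handle-to-tip length, underside
- spare_plunger: spare index plunger lying on the desk, 80 mm long, 28 mm thick, with an orange pull; not the one to operate. Leave it where it is. Origin: centre of its underside
- spare_plate: spare aluminium notch plate lying on the desk, 50 x 103 x 12 mm. Leave it where it is. Origin: centre of its underside

How it is judged:
By the outcome, as a careful person would: the job done as asked, in the order asked, and still so for the second after the job is handed in, with the robot touching nothing.
It also fails if it takes over 58 s, if anything falls off the work surface, if the arm or the gripper's body presses on something with over 40 N, if the wrist force passes 120 N, or if a joint passes its speed limit or range.

## Robot

A 6-joint arm with a two-finger parallel gripper is mounted at the origin on the work surface. World frame = base frame: x ahead of the robot, y to its left, z up, the work surface at z = 0. Lengths are in m, angles in rad, forces in N, time in s.
With the tool pointing down it reaches from about 0.25 to 0.725 m from the base axis. Payload 4 kg.
Tool frame: the origin (TCP) lies midway between the tips of the shut fingers; the grasp point (between the pads) lies bot.tcp_to_grasp behind it (bot.tcp_to_grasp is the distance from the TCP to the grasp point, in m); z points along the fingers, y is the line along which they close (so a half turn about z gives the same grasp; the last joint's range is limited). The gripper opens to 85 mm and grips with 20 to 120 N. Pads are 22 mm wide; open, the fingers measure 114 mm over their backs; the gripper's body (76 mm by 85 mm) begins 54 mm behind the grasp point. The pads swing forward as they close: fully open they stand 13 mm farther back than shut.
Start: joints at [1.126, 0.241, 0.005, 1.335, 0, 1.571], TCP at [0.215, 0.451, 0.231] pointing down, gripper open.
Joint ranges: [-2.72, 2.72], [-1.05, 1.87], [-1.09, 1.28], [-1.99, 2.15], [-1.42, 1.44], [-3.14, 3.14]. Speed limits (rad/s): [2.79, 2.79, 3.14, 3.14, 3.14, 3.14].

## Interface

Orientations are given as a unit quaternion [x, y, z, w].
In Python, from workcell import readout, camera, bot gives the robot as it stands. The module is installed in compiled form; this text tells all that it offers.
- The arm moves only by the tool jog_arm, never from a script. Its argument "motion" is a list of rows, each an object of numbers: "x", "y", "z": the shift along the tool's x, y, z in mm; "spin": the turn about the tool's z in degrees; "fingers": the closure, from -1 (fully open) to 1 (shut). A call has 1 to 8 rows; each row is the pose to reach, as a shift and turn from the pose commanded when the call began, along the tool's axes at that moment; what a row does not reach only later rows make up. A row lasts 1/8 s, in which the tool goes at most 62.5 mm and 10.7 degrees, less where a joint would pass 70% of its speed; a pose out of reach is approached as far as the arm can. A call with a gripper value outside its range is refused whole. The fingers move at their own pace and stop on an object; the grip force is fixed at half the most. Time passes only in rows, so rows that repeat a pose let the fingers close. It gives the time, the measured TCP pose, the force, the opening and the grip force at its end, in the units of the state.
- readout.get_obs(): the state, without advancing time (a new reading comes with each control period).
- camera(name): name is "side" or "top" or "wrist"; returns a dict with "pixels" (400x640x3 uint8, red, green, blue), "K" (3x3 intrinsics, pixels), "dist" ([k1, k2, p1, p2, k3] as OpenCV has them; the pictures are not rectified), "rvec" (rotation vector, rad) and "tvec" (3), from world to camera coordinates, as OpenCV has them. Camera axes: x right, y down, z forward; pixel columns grow to the right and rows downward; lengths in m; the calibration is good to about 2 mm. A picture is of the moment at which its call begins. There is no depth.
- bot.job_done(): hands the job in; it is judged then, once.
The state is a dict: "clock": time; "joint_pos": joint angles; "joint_vel": joint speeds; "tau": joint torques, N m; "eef_pos": TCP position; "tool_rot": TCP orientation; "ft_force": force on the tool from outside, world axes, zero at the start; "ft_torque": the same for the moment, N m; "grip_width": finger opening in m; "grasp_force": force on a finger pad.
Only numpy, scipy, OpenCV 4.12 (cv2) and the standard library are available. Lean on these libraries where they do the work, as an engineer would, in place of code of your own. Each camera call takes 0.05 s, during which the arm holds its last target. There are 200 camera calls.

## Working session

There is one attempt and no reset: what is moved stays moved. The work goes in short steps, Python scripts to look and compute and a tool call to move; the robot and the scene stay as the last step left them, time stands still between calls to the robot, and variables do not carry over. Pictures are saved under pics/ and viewed, at most 10 in all, crops included, and the job is handed in when it is done.

Besides the shell and the picture viewer there is one more tool, called after "Request:" as name(argument=value, ...), one argument or row to a line, values as JSON. jog_arm: Moves the arm, as the interface text tells. Its arguments: {"type":"object","properties":{"motion":{"type":"array"}},"required":["motion"]}

```bash
mkdir -p pics
cat > h.py <<'E'
import numpy as np, cv2
from workcell import readout, camera, bot
from scipy.spatial.transform import Rotation as R
def ray(c,uv):
    p=cv2.undistortPoints(np.array(uv,float).reshape(-1,1,2),c["K"],np.array(c["dist"],float))[:,0]
    M=cv2.Rodrigues(np.array(c["rvec"],float))[0]; o=-M.T@np.array(c["tvec"],float).ravel()
    return o,np.c_[p,np.ones(len(p))]@M
def plane(c,uv,z):
    o,d=ray(c,uv); return o+d*((z-o[2])/d[:,2])[:,None]
def proj(c,P):
    return cv2.projectPoints(np.array(P,float).reshape(-1,1,3),np.array(c["rvec"],float),np.array(c["tvec"],float),c["K"],np.array(c["dist"],float))[0][:,0]
def blobs(c,lo,hi,minA=15):
    h=cv2.cvtColor(c["pixels"],cv2.COLOR_RGB2HSV); m=cv2.inRange(h,lo,hi)
    n,_,s,ce=cv2.connectedComponentsWithStats(m)
    return [(ce[i].round(1).tolist(),s[i].tolist()) for i in range(1,n) if s[i,4]>=minA]
def save(c,f): cv2.imwrite("pics/"+f,cv2.cvtColor(c["pixels"],cv2.COLOR_RGB2BGR))
E
python3 - <<'E'
from h import *
print(bot.tcp_to_grasp,{k:np.round(v,3).tolist() for k,v in readout.get_obs().items()})
ims=[]
for n in("top","side"):
    c=camera(n); ims.append(c); save(c,n+"1.png")
    print(n,"green",blobs(c,(45,80,50),(85,255,255)),"red",blobs(c,(0,140,70),(5,255,255)),"or",blobs(c,(7,150,100),(18,255,255)),"yel",blobs(c,(20,130,100),(33,255,255)))
E
```

```text
0.0187 {'clock': 0.0, 'joint_pos': [1.126, 0.241, 0.004, 1.335, -0.0, 1.571], 'joint_vel': [0.0, -0.001, -0.002, -0.0, 0.003, 0.001], 'tau': [-0.001, -37.232, 25.241, 0.017, -0.0, 0.0], 'eef_pos': [0.215, 0.451, 0.23], 'tool_rot': [0.221, 0.975, -0.001, -0.0], 'ft_force': [-0.429, 0.157, -0.724], 'ft_torque': [-0.004, 0.022, -0.003], 'grasp_force': 0.0, 'grip_width': 0.086}
top green [([118.7, 93.7], [115, 90, 8, 8, 46]), ([361.2, 183.8], [358, 181, 7, 7, 38]), ([313.1, 216.4], [310, 213, 7, 8, 45])] red [([136.4, 93.0], [133, 90, 8, 7, 43]), ([279.0, 189.2], [276, 186, 7, 7, 35]), ([332.8, 215.0], [330, 212, 7, 7, 41]), ([454.1, 255.1], [440, 244, 29, 22, 243]), ([7.6, 377.3], [0, 373, 17, 10, 86])] or [([319.6, 170.3], [319, 165, 3, 11, 22]), ([284.2, 175.1], [281, 172, 8, 7, 16]), ([425.5, 207.5], [421, 204, 10, 8, 45]), ([174.1, 242.2], [164, 240, 20, 4, 29]), ([447.5, 380.1], [444, 378, 8, 4, 15])] yel [([319.8, 181.3], [314, 169, 12, 21, 145]), ([323.9, 228.7], [320, 225, 9, 9, 62])]
side green [([164.4, 47.5], [161, 46, 8, 4, 22]), ([290.2, 104.2], [288, 102, 5, 5, 17]), ([305
[... 970 characters left out ...]
1, 284.7], [540, 262, 61, 45, 918]), ([70.7, 267.8], [69, 266, 5, 5, 16]), ([578.0, 288.2], [564, 281, 27, 16, 53]), ([565.9, 308.9], [559, 305, 17, 10, 34]), ([344.3, 320.1], [341, 317, 6, 8, 15]), ([48.6, 372.9], [11, 337, 78, 63, 2335]), ([180.2, 373.0], [147, 337, 78, 63, 1716]), ([183.4, 347.7], [180, 342, 8, 12, 21]), ([95.2, 374.0], [78, 347, 39, 53, 939]), ([132.3, 373.4], [100, 347, 66, 53, 1240]), ([623.0, 383.2], [604, 366, 36, 34, 639]), ([486.2, 392.3], [472, 382, 29, 18, 105]), ([22.0, 392.8], [19, 385, 7, 15, 46]), ([601.2, 398.0], [597, 396, 10, 4, 20])] yel [([182.7, 44.2], [179, 43, 8, 3, 19]), ([351.4, 201.6], [348, 198, 8, 8, 32]), ([301.6, 206.2], [297, 203, 10, 8, 62])]
```

View pics/top1.png

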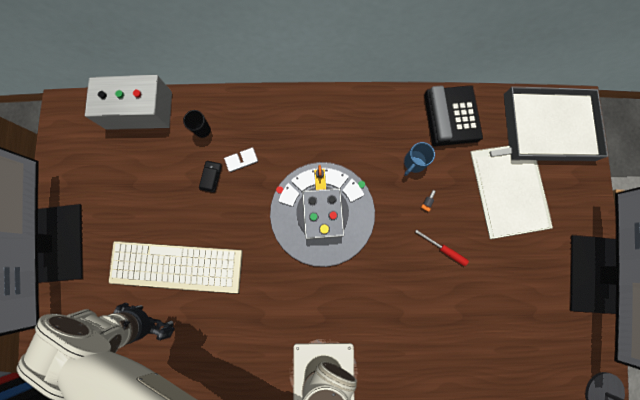

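View pics/side1.png

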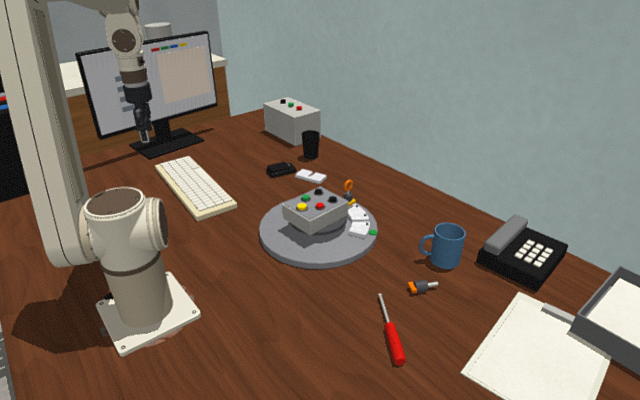

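The top view shows the ring at (320,170), the red tag at (279,189) and the green tag at (361,184). The box is centred at about (323,215). Green is on the -y side, so the swing is clockwise (negative). The side view shows the ring at (348,186).

Run:
```python
from h import *
t=camera("top"); s=camera("side")
g,r=plane(t,[[361.2,183.8],[279,189.2]],.026)
print("tags",g,r)
# centre: tags at +-1 rad, radius .163
m=(g+r)/2; d=r-g; half=np.linalg.norm(d)/2; u=np.array([d[1],-d[0],0])/np.linalg.norm(d)
print("half",half,.163*np.sin(1)); 
C=m-.163*np.cos(1)*u; phi=np.arctan2(u[1],u[0]); print("C",C,"phi",phi, "ring",C+.125*u)
# foot
h=cv2.cvtColor(t["pixels"],cv2.COLOR_RGB2HSV)
for z in(.108,.126): print(plane(t,[[319.6,170.3],[320,165]],z))
hs=cv2.cvtColor(s["pixels"],cv2.COLOR_RGB2HSV); mk=cv2.inRange(hs[170:200,335:360],(5,170,120),(20,255,255)); ys,xs=np.nonzero(mk); sp=[xs.min()/2+xs.max()/2+335,ys.min()/2+ys.max()/2+170]; print(sp,len(xs))
o1,d1=ray(s,[sp]);o2,d2=ray(t,[[320,170.3]])
A=np.c_[d1[0],-d2[0]];k=np.linalg.lstsq(A,o2-o1,rcond=None)[0];print(o1+k[0]*d1[0],o2+k[1]*d2[0])
Rm=R.from_quat(readout.get_obs()["tool_rot"]).as_matrix();print(Rm.round(3))
w=camera("wrist");Mw=cv2.Rodrigues(w["rvec"])[0];print("wcam",-Mw.T@np.array(w["tvec"]).ravel(),Mw.round(2),w["K"])
```

```text
tags [ 0.61667621 -0.13210961  0.026     ] [0.60010658 0.1434596  0.026     ]
half 0.13803346207108705 0.13715977052368714
C [5.20480894e-01 3.89049957e-04 2.60000000e-02] phi 0.060056403980390576 ring [0.64525554 0.00789159 0.026     ]
[[0.64412457 0.00771723 0.108     ]
 [0.66125919 0.00632418 0.108     ]]
[[0.63977152 0.0078576  0.126     ]
 [0.65663622 0.00648649 0.126     ]]
[np.float64(349.5), np.float64(189.0)] 82
[0.64837048 0.00589587 0.09290419] [0.64780086 0.00632356 0.09276264]
[[-0.903  0.43  -0.001]
 [ 0.43   0.903 -0.001]
 [-0.    -0.001 -1.   ]]
wcam [0.15376867 0.48003574 0.37371411] [[ 0.43  0.9  -0.  ]
 [ 0.87 -0.41  0.27]
 [ 0.24 -0.12 -0.96]] [[345.04581461   0.         324.76987993]
 [  0.         345.04581461 199.44674003]
 [  0.           0.           1.        ]]
```

Request:
jog_arm(
  motion=[
    {"x": -579, "y": -215, "z": 10, "spin": -29},
    {"x": -579, "y": -215, "z": 10, "spin": -29},
    {"x": -579, "y": -215, "z": 10, "spin": -29},
    {"x": -579, "y": -215, "z": 10, "spin": -29},
    {"x": -579, "y": -215, "z": 10, "spin": -29},
    {"x": -579, "y": -215, "z": 10, "spin": -29},
    {"x": -579, "y": -215, "z": 10, "spin": -29},
    {"x": -579, "y": -215, "z": 10, "spin": -29},
  ],
)

```text
validation failed for argument at $.mo...
```

Request:
jog_arm(
  motion=[
    {"x": -579, "y": -215, "z": 10, "spin": -29, "fingers": -1},
    {"x": -579, "y": -215, "z": 10, "spin": -29, "fingers": -1},
    {"x": -579, "y": -215, "z": 10, "spin": -29, "fingers": -1},
    {"x": -579, "y": -215, "z": 10, "spin": -29, "fingers": -1},
    {"x": -579, "y": -215, "z": 10, "spin": -29, "fingers": -1},
    {"x": -579, "y": -215, "z": 10, "spin": -29, "fingers": -1},
    {"x": -579, "y": -215, "z": 10, "spin": -29, "fingers": -1},
    {"x": -579, "y": -215, "z": 10, "spin": -29, "fingers": -1},
  ],
)

```text
clock: 1.25
eef_pos: [0.5497, 0.1068, 0.2235]
tool_rot: [-0.031, 1.0, 0.0, 0.0]
ft_force: [0.6, 0.6, 0.5]
grip_width: 0.0854
grasp_force: 0.0
```

Request:
jog_arm(
  motion=[
    {"x": -60, "y": -70, "z": 0, "spin": 0, "fingers": -1},
    {"x": -89, "y": -104, "z": 0, "spin": 0, "fingers": -1},
    {"x": -89, "y": -104, "z": 0, "spin": 0, "fingers": -1},
    {"x": -89, "y": -104, "z": 0, "spin": 0, "fingers": -1},
  ],
)

```text
clock: 1.75
eef_pos: [0.6436, 0.0095, 0.2226]
tool_rot: [-0.03, 1.0, 0.0, -0.001]
ft_force: [-0.9, 0.3, -0.4]
grip_width: 0.0854
grasp_force: 0.0
```

Run:
```python
from h import *
o=readout.get_obs();print(o["eef_pos"],o["tool_rot"],o["joint_pos"],o["ft_force"])
c=camera("wrist");save(c,"w1.png")
print("or",blobs(c,(7,150,100),(18,255,255),40),"green",blobs(c,(45,80,50),(85,255,255)),"red",blobs(c,(0,140,70),(5,255,255)))
```

```text
[0.64355464 0.00954404 0.22264771] [-2.99407258e-02  9.99551325e-01  2.24317331e-04 -8.07498565e-04] [ 1.46292379e-02  5.41926934e-01  4.29989243e-01  1.46048031e+00
  4.23847621e-04 -4.52615288e-02] [-0.9245352   0.28205843 -0.35559235]
or [([597.7, 10.9], [587, 8, 24, 6, 40]), ([97.3, 17.0], [48, 13, 91, 10, 460]), ([54.1, 33.8], [0, 29, 139, 12, 699]), ([552.5, 51.4], [503, 37, 131, 34, 1067]), ([10.7, 67.4], [6, 62, 11, 11, 41]), ([88.5, 84.8], [0, 67, 158, 45, 3433]), ([557.2, 115.3], [485, 89, 155, 53, 3863]), ([43.0, 102.3], [32, 101, 22, 4, 47]), ([81.0, 109.3], [59, 103, 48, 12, 226]), ([132.3, 121.2], [91, 114, 73, 15, 422]), ([504.4, 133.4], [477, 126, 65, 16, 316]), ([560.4, 148.2], [516, 141, 93, 16, 435]), ([41.9, 148.0], [22, 144, 33, 12, 103]), ([272.5, 237.3], [60, 145, 449, 145, 14387]), ([4.5, 159.4], [0, 149, 17, 27, 212]), ([176.4, 180.6], [91, 161, 153, 45, 1972]), ([464.7, 195.6], [374, 167, 172, 61, 3314]), ([322.7, 195.6], [317, 173, 12, 47, 510]), ([566.7, 198.2], [505, 185, 113, 40, 1126]), ([621.7, 240.8], [608, 233, 32, 12, 89]), ([553.9, 246.7], [552, 23
[... 498 characters left out ...]
, 285, 228, 46, 4863]), ([148.8, 294.0], [137, 291, 23, 7, 48]), ([587.3, 311.5], [548, 305, 59, 16, 296]), ([537.5, 313.4], [522, 309, 30, 10, 124]), ([42.3, 320.9], [27, 310, 43, 27, 537]), ([111.6, 315.3], [102, 312, 25, 7, 51]), ([220.2, 329.0], [209, 326, 21, 7, 53]), ([360.6, 346.3], [238, 332, 206, 36, 2161]), ([347.3, 334.4], [330, 333, 35, 4, 47]), ([353.5, 341.4], [339, 340, 29, 4, 44]), ([241.4, 351.7], [217, 342, 44, 18, 298]), ([236.3, 362.9], [225, 356, 25, 13, 92]), ([131.0, 383.9], [118, 381, 26, 7, 92])] green [([365.4, 2.4], [353, 0, 26, 7, 131]), ([183.3, 138.8], [172, 126, 24, 25, 434])] red [([277.3, 2.4], [265, 0, 26, 8, 123]), ([462.3, 138.5], [450, 126, 24, 25, 431])]
```

View pics/w1.png

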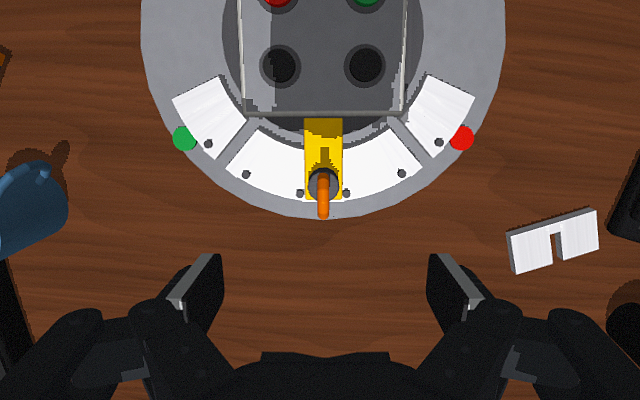

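The wrist view shows the ring at (323,196), the green tag at (183,139) and the red tag at (462,138). There is a dark radial gap on the green side near (237,145). I'll measure that gap's angle and refine the swivel axis.

Run:
```python
from h import *
c=camera("wrist")
g,r=plane(c,[[183.3,138.8],[462.3,138.5]],.026)
m=(g+r)/2; d=r-g; half=np.linalg.norm(d)/2; u=np.array([d[1],-d[0],0])/np.linalg.norm(d)
C=m-.163*np.cos(1)*u; phi=np.arctan2(u[1],u[0]); print("half",half,"C",C,"phi",phi,"ring",C+.125*u)
print("ring px",plane(c,[[322.7,174],[322.7,195.6],[322.7,219]],.117))
gray=cv2.cvtColor(c["pixels"],cv2.COLOR_RGB2GRAY)
th=np.arange(-1.0,1.0,.01)
for rad in(.107,.115,.125,.135,.143):
    P=np.c_[C[0]+rad*np.cos(phi+th),C[1]+rad*np.sin(phi+th),np.full(len(th),.036)]
    q=proj(c,P).astype(np.float32); v=cv2.remap(gray,q[:,0][None],q[:,1][None],cv2.INTER_LINEAR)[0]
    dk=th[v<175]; print(rad,[f"{a[0]:.2f}..{a[-1]:.2f}" for a in np.split(dk,np.nonzero(np.diff(dk)>.015)[0]+1)])
a=c["pixels"][60:230,150:350]; cv2.imwrite("pics/z1.png",cv2.resize(a[:,:,::-1],None,fx=3.4,fy=3.4,interpolation=cv2.INTER_CUBIC))
```

```text
half 0.13808071276903758 C [0.51974137 0.00059657 0.026     ] phi 0.0622544882775444 ring [0.64449922 0.00837336 0.026     ]
ring px [[0.62532202 0.00755848 0.117     ]
 [0.64171746 0.00854078 0.117     ]
 [0.66012907 0.00964281 0.117     ]]
0.107 ['-0.79..-0.69', '-0.03..0.06', '0.16..0.16', '0.68..0.79', '0.84..0.84']
0.115 ['-0.79..-0.69', '-0.16..-0.16', '-0.09..0.08', '0.68..0.78']
0.125 ['-0.78..-0.69', '-0.12..0.10', '0.69..0.78']
0.135 ['-0.78..-0.70', '-0.12..0.10', '0.69..0.78']
0.143 ['-0.90..-0.86', '-0.78..-0.70', '-0.58..-0.54', '-0.19..-0.14', '-0.10..0.08', '0.12..0.17', '0.53..0.58', '0.70..0.78', '0.86..0.90']
```

View pics/z1.png

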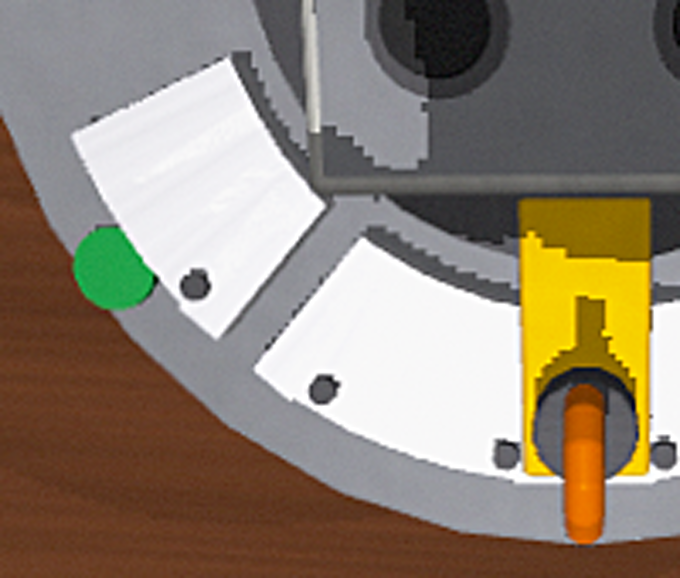

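The crop shows an open 13 mm slot, about 0.735 rad to the green side, and its width matches the notch. I'll descend over the ring.

Request:
jog_arm(
  motion=[
    {"x": -1, "y": -1.3, "z": 40, "spin": 0, "fingers": -0.3},
    {"x": -1, "y": -1.3, "z": 80, "spin": 0, "fingers": 0},
    {"x": -1, "y": -1.3, "z": 110, "spin": 0, "fingers": 0.3},
    {"x": -1, "y": -1.3, "z": 126, "spin": 0, "fingers": 0.4},
    {"x": -1, "y": -1.3, "z": 126, "spin": 0, "fingers": 0.5},
    {"x": -1, "y": -1.3, "z": 126, "spin": 0, "fingers": 0.5},
  ],
)

```text
clock: 2.6
eef_pos: [0.6457, 0.0094, 0.0994]
tool_rot: [-0.031, 1.0, -0.0, 0.001]
ft_force: [0.7, -0.5, 0.4]
grip_width: 0.0216
grasp_force: 0.0
```

Run:
```python
from h import *
o=readout.get_obs();print(o["eef_pos"],o["tool_rot"],o["ft_force"])
c=camera("wrist");cv2.imwrite("pics/w2.png",cv2.resize(c["pixels"][150:400,170:470,::-1],None,fx=2.4,fy=2.4))
p=o["eef_pos"];M=R.from_quat(o["tool_rot"]).as_matrix()
print("grasp px",proj(c,[p-M[:,2]*.0187, p-M[:,2]*.0187+M[:,1]*.01]))
```

```text
[0.64570362 0.00936115 0.09944973] [-3.10184256e-02  9.99517723e-01 -2.30981371e-05  1.47591621e-03] [ 0.68760189 -0.45584415  0.44127863]
grasp px [[325.94813038 279.03334339]
 [350.84319005 278.99700831]]
```

View pics/w2.png

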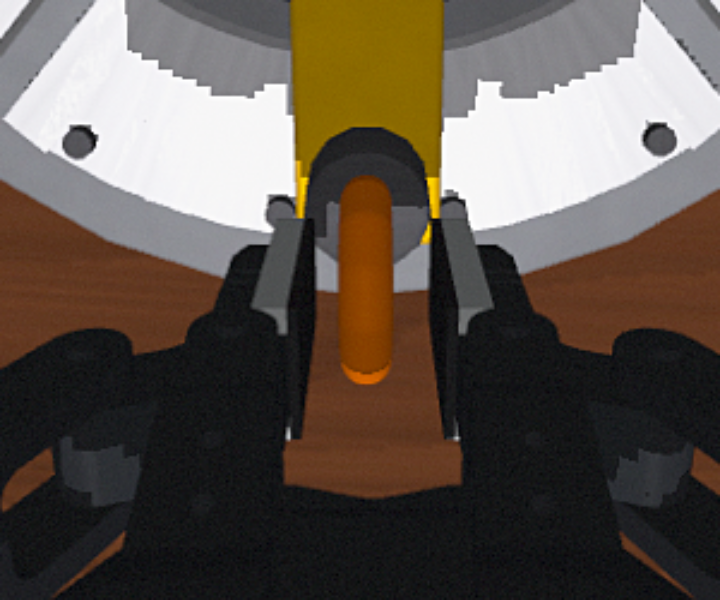

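The ring is centred at image column ~322.5 and the finger midpoint is at ~325.3, so the tool is about 1.2 mm off. I'll correct that and narrow the gap.

Request:
jog_arm(
  motion=[
    {"x": 0, "y": -1.2, "z": 2, "spin": 0, "fingers": 0.55},
    {"x": 0, "y": -1.2, "z": 3, "spin": 0, "fingers": 0.6},
    {"x": 0, "y": -1.2, "z": 3, "spin": 0, "fingers": 0.68},
    {"x": 0, "y": -1.2, "z": 3, "spin": 0, "fingers": 0.7},
  ],
)

```text
clock: 3.15
eef_pos: [0.6448, 0.0076, 0.0946]
tool_rot: [-0.031, 1.0, 0.0, -0.0]
ft_force: [-0.8, 0.3, 0.2]
grip_width: 0.0126
grasp_force: 0.0
```

Run:
```python
from h import *
o=readout.get_obs();print(o["eef_pos"],o["tool_rot"],o["ft_force"],o["grip_width"])
c=camera("wrist")
for row in(225,245,265,285):
    l=c["pixels"][row,270:380].astype(int); hs=cv2.cvtColor(c["pixels"][row:row+1],cv2.COLOR_RGB2HSV)
    x=np.nonzero(cv2.inRange(hs[:,290:355],(5,170,70),(20,255,255))[0])[0]+290
    dk=np.nonzero(l.max(1)<40)[0]+270
    print(row,"ring",x.min(),x.max(),"dark L",dk[dk<x.min()][-3:],"R",dk[dk>x.max()][:3])
```

```text
[0.64478887 0.00756911 0.09456106] [-3.05884725e-02  9.99532063e-01  5.17737364e-06 -2.61127872e-05] [-0.83678453  0.27252187  0.15220729] 0.012646836033444818Traceback (most recent call last):
  File "<stdin>", line 8, in <module>
    return umr_minimum(a, axis, None, out, keepdims, initial, where)
ValueError: zero-size array to reduction operation minimum which has no identity
```

Run:
```python
from h import *
o=readout.get_obs();print(o["eef_pos"],o["ft_force"])
c=camera("wrist");cv2.imwrite("pics/w3.png",cv2.resize(c["pixels"][210:310,270:380,::-1],None,fx=5,fy=5))
```

```text
[0.64481342 0.00758122 0.09457606] [-0.28050678 -0.60034088  0.41805032]
```

View pics/w3.png

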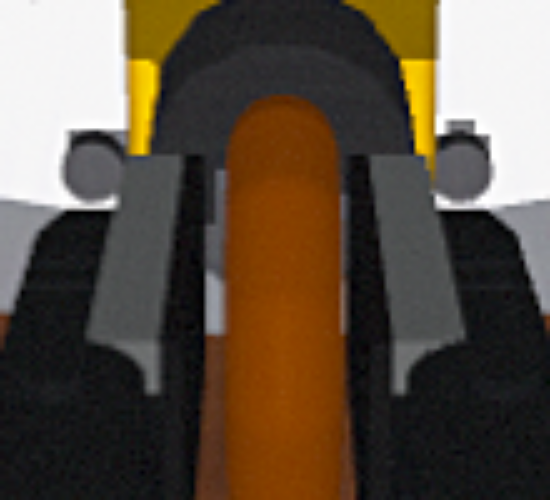

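The gap is about 1.7 mm on the left and 0.5 mm on the right, so I'll shift +0.6 mm in y, then close.

Request:
jog_arm(
  motion=[
    {"x": 0, "y": 0.6, "z": 0, "spin": 0, "fingers": 0.7},
    {"x": 0, "y": 0.6, "z": 0, "spin": 0, "fingers": 0.74},
    {"x": 0, "y": 0.6, "z": 0, "spin": 0, "fingers": 0.77},
    {"x": 0, "y": 0.6, "z": 0, "spin": 0, "fingers": 0.8},
  ],
)

```text
clock: 3.75
eef_pos: [0.6448, 0.0082, 0.0946]
tool_rot: [-0.031, 1.0, -0.0, 0.0]
ft_force: [-0.3, 0.8, -0.2]
grip_width: 0.0086
grasp_force: 8.1
```

Request:
jog_arm(
  motion=[
    {"x": 0, "y": 0.6, "z": 0, "spin": 0, "fingers": 0.9},
    {"x": 0, "y": 0.6, "z": 0, "spin": 0, "fingers": 1},
    {"x": 0, "y": 0.6, "z": 0, "spin": 0, "fingers": 1},
  ],
)

```text
clock: 4.12
eef_pos: [0.6448, 0.0084, 0.0947]
tool_rot: [-0.031, 1.0, -0.0, 0.0]
ft_force: [-0.8, -3.0, 1.1]
grip_width: 0.0075
grasp_force: 58.5
```

Request:
jog_arm(
  motion=[
    {"x": 0, "y": -0.5, "z": -2, "spin": 0, "fingers": 1},
    {"x": 0, "y": -0.5, "z": -5, "spin": 0, "fingers": 1},
    {"x": 0, "y": -0.5, "z": -9, "spin": 0, "fingers": 1},
    {"x": 0, "y": -0.5, "z": -13.5, "spin": 0, "fingers": 1},
    {"x": 0, "y": -0.5, "z": -13.5, "spin": 0, "fingers": 1},
  ],
)

```text
clock: 4.75
eef_pos: [0.6446, 0.0084, 0.108]
tool_rot: [-0.031, 1.0, 0.0, -0.0]
ft_force: [2.6, -1.2, -8.0]
grip_width: 0.0075
grasp_force: 58.2
```

Run:
```python
from h import *
o=readout.get_obs();print(o["eef_pos"],o["ft_force"])
C=np.array([.5200,.0005]);p=o["eef_pos"][:2];v=p-C;rad=np.hypot(*v);a0=np.arctan2(v[1],v[0])
M=R.from_quat(o["tool_rot"]).as_matrix()[:2,:2];print(rad,a0)
for th in np.r_[-.05:-.64:-.05,-.6:-.86:-.02]:
    q=C+.125*np.array([np.cos(.0615+th),np.sin(.0615+th)]); d=(M.T@(q-C-.125*np.array([np.cos(.0615),np.sin(.0615)])))*1000; print(round(th,2),d.round(1),round(-np.degrees(th),1))
```

```text
[0.64464055 0.00840927 0.10803604] [ 2.63792542 -1.19493657 -7.99284753]
0.12489124346103145 0.0633716844226126
-0.05 [ 0.2 -6.2] 2.9
-0.1 [  0.6 -12.5] 5.7
-0.15 [  1.4 -18.7] 8.6
-0.2 [  2.5 -24.8] 11.5
-0.25 [  3.9 -30.9] 14.3
-0.3 [  5.6 -36.9] 17.2
-0.35 [  7.6 -42.9] 20.1
-0.4 [  9.9 -48.7] 22.9
-0.45 [ 12.4 -54.4] 25.8
-0.5 [ 15.3 -59.9] 28.6
-0.55 [ 18.4 -65.3] 31.5
-0.6 [ 21.8 -70.6] 34.4
-0.6 [ 21.8 -70.6] 34.4
-0.62 [ 23.3 -72.6] 35.5
-0.64 [ 24.7 -74.7] 36.7
-0.66 [ 26.2 -76.6] 37.8
-0.68 [ 27.8 -78.6] 39.0
-0.7 [ 29.4 -80.5] 40.1
-0.72 [ 31.  -82.4] 41.3
-0.74 [ 32.7 -84.3] 42.4
-0.76 [ 34.4 -86.1] 43.5
-0.78 [ 36.1 -87.9] 44.7
-0.8 [ 37.9 -89.7] 45.8
-0.82 [ 39.7 -91.4] 47.0
-0.84 [ 41.6 -93.1] 48.1
```

Request:
jog_arm(
  motion=[
    {"x": 0.2, "y": -6.2, "z": 0, "spin": 2.9, "fingers": 1},
    {"x": 0.6, "y": -12.5, "z": 0, "spin": 5.7, "fingers": 1},
    {"x": 1.4, "y": -18.7, "z": 0, "spin": 8.6, "fingers": 1},
    {"x": 2.5, "y": -24.8, "z": 0, "spin": 11.5, "fingers": 1},
  ],
)

```text
clock: 5.25
eef_pos: [0.6439, -0.0165, 0.1078]
tool_rot: [0.07, 0.998, 0.0, 0.0]
ft_force: [2.8, -1.0, -8.4]
grip_width: 0.0075
grasp_force: 58.2
```

Request:
jog_arm(
  motion=[
    {"x": 0.6, "y": -12.5, "z": 0, "spin": 5.7, "fingers": 1},
    {"x": 2.5, "y": -24.8, "z": 0, "spin": 11.5, "fingers": 1},
    {"x": 5.6, "y": -36.9, "z": 0, "spin": 17.2, "fingers": 1},
    {"x": 9.9, "y": -48.7, "z": 0, "spin": 22.9, "fingers": 1},
    {"x": 12.4, "y": -54.4, "z": 0, "spin": 25.8, "fingers": 1},
    {"x": 12.4, "y": -54.4, "z": 0, "spin": 25.8, "fingers": 1},
  ],
)

```text
clock: 6.0
eef_pos: [0.6238, -0.0696, 0.108]
tool_rot: [0.291, 0.957, -0.0, 0.0]
ft_force: [2.9, -5.0, -9.2]
grip_width: 0.0074
grasp_force: 58.2
```

Run:
```python
from h import *
o=readout.get_obs();v=np.array(o["eef_pos"][:2])-[.52,.0005];print(np.hypot(*v),np.arctan2(v[1],v[0])-.0615)
c=camera("wrist");save(c,"w4.png")
```

```text
0.12525049959331216 -0.6553899531770329
```

View pics/w4.png

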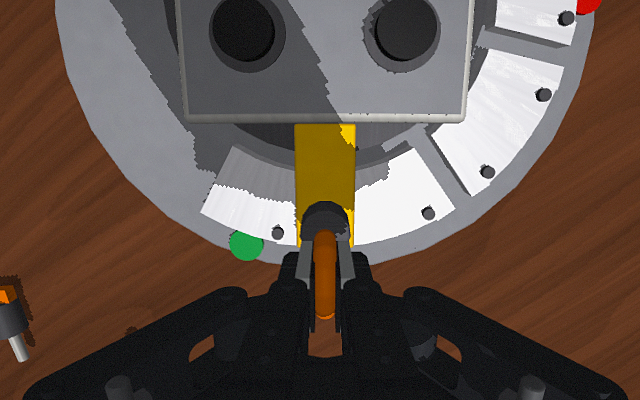

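Request:
jog_arm(
  motion=[
    {"x": 0, "y": 0, "z": 1, "spin": 0, "fingers": 1},
    {"x": 0, "y": 0, "z": 2, "spin": 0, "fingers": 1},
    {"x": 0, "y": 0, "z": 2.8, "spin": 0, "fingers": 1},
    {"x": 0, "y": 0, "z": 2.8, "spin": 0, "fingers": 0.76},
    {"x": 0, "y": 0, "z": 2.8, "spin": 0, "fingers": 0.7},
    {"x": 0, "y": 0, "z": 2.8, "spin": 0, "fingers": 0.7},
  ],
)

```text
clock: 6.8
eef_pos: [0.6243, -0.0681, 0.1063]
tool_rot: [0.29, 0.957, 0.0, 0.001]
ft_force: [0.0, -0.5, 0.0]
grip_width: 0.0125
grasp_force: 0.0
```

Request:
jog_arm(
  motion=[
    {"x": 0, "y": -1, "z": 2, "spin": 0.4, "fingers": 0.7},
    {"x": 0, "y": -2, "z": 4, "spin": 0.9, "fingers": 0.7},
    {"x": 0, "y": -3.5, "z": 4, "spin": 1.6, "fingers": 0.7},
    {"x": 0.1, "y": -5, "z": 4, "spin": 2.3, "fingers": 0.7},
    {"x": 0.2, "y": -6.5, "z": 4, "spin": 3, "fingers": 0.7},
    {"x": 0.3, "y": -8, "z": 4, "spin": 3.7, "fingers": 0.7},
  ],
)

```text
clock: 7.55
eef_pos: [0.6192, -0.0752, 0.101]
tool_rot: [0.322, 0.947, -0.0, -0.0]
ft_force: [1.8, 2.1, -2.6]
grip_width: 0.0128
grasp_force: 1.8
```

Request:
jog_arm(
  motion=[
    {"x": 0, "y": -1, "z": 0, "spin": 0.5, "fingers": 0.7},
    {"x": 0, "y": -2, "z": 0, "spin": 0.9, "fingers": 0.7},
    {"x": 0, "y": -3, "z": 0, "spin": 1.4, "fingers": 0.7},
  ],
)

```text
clock: 7.92
eef_pos: [0.6172, -0.078, 0.1014]
tool_rot: [0.333, 0.943, -0.0, -0.0]
ft_force: [0.5, 1.7, -0.9]
grip_width: 0.0128
grasp_force: 0.5
```

Request:
jog_arm(
  motion=[
    {"x": 0, "y": -0.6, "z": 0, "spin": 0.3, "fingers": 0.7},
    {"x": 0, "y": -1.2, "z": 0, "spin": 0.5, "fingers": 0.7},
  ],
)

```text
clock: 8.18
eef_pos: [0.6167, -0.0786, 0.1014]
tool_rot: [0.337, 0.941, -0.0, 0.0]
ft_force: [0.2, 0.3, -0.6]
grip_width: 0.0127
grasp_force: 0.5
```

Request:
jog_arm(
  motion=[
    {"x": 0, "y": -0.5, "z": 0, "spin": 0.2, "fingers": 0.7},
    {"x": 0, "y": -1, "z": 0, "spin": 0.5, "fingers": 0.7},
    {"x": 0, "y": -1, "z": 0, "spin": 0.5, "fingers": 0.7},
  ],
)

```text
clock: 8.55
eef_pos: [0.6161, -0.0793, 0.1014]
tool_rot: [0.341, 0.94, -0.0, 0.0]
ft_force: [1.4, -0.4, 0.2]
grip_width: 0.0131
grasp_force: 0.4
```

Run:
```python
from h import *
o=readout.get_obs();print(o["eef_pos"],o["ft_force"]);v=np.array(o["eef_pos"][:2])-[.52,.0005];print(np.hypot(*v),np.arctan2(v[1],v[0])-.0615)
c=camera("wrist");cv2.imwrite("pics/w5.png",cv2.resize(c["pixels"][170:350,220:430,::-1],None,fx=3.3,fy=3.3))
```

```text
[ 0.61607819 -0.07934869  0.10135167] [ 1.43993626 -0.41793692  0.18711847]
0.1249273061178103 -0.7549071079452923
```

View pics/w5.png

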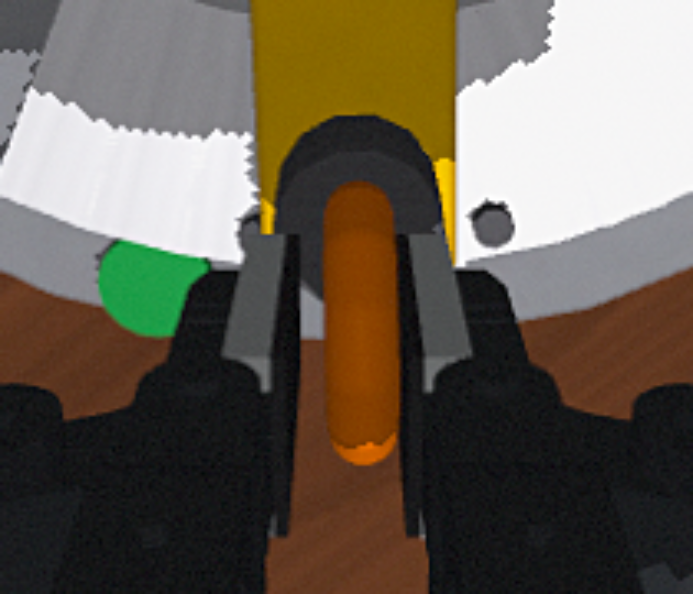

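Request:
jog_arm(
  motion=[
    {"x": 0, "y": -0.5, "z": 0, "spin": 0.2, "fingers": 0.7},
    {"x": 0, "y": -1, "z": 0, "spin": 0.5, "fingers": 0.7},
    {"x": 0, "y": -1, "z": 0, "spin": 0.5, "fingers": 0.7},
  ],
)

```text
clock: 8.98
eef_pos: [0.6154, -0.0801, 0.1013]
tool_rot: [0.345, 0.939, -0.0, 0.0]
ft_force: [0.5, 0.7, -0.3]
grip_width: 0.0127
grasp_force: 0.4
```

Request:
jog_arm(
  motion=[
    {"x": 0, "y": -0.5, "z": 0, "spin": 0.2, "fingers": 0.7},
    {"x": 0, "y": -1, "z": 0, "spin": 0.5, "fingers": 0.7},
    {"x": 0, "y": -1, "z": 0, "spin": 0.5, "fingers": 0.7},
  ],
)

```text
clock: 9.35
eef_pos: [0.6152, -0.0803, 0.1014]
tool_rot: [0.349, 0.937, 0.001, 0.0]
ft_force: [2.9, 2.0, -1.1]
grip_width: 0.0129
grasp_force: 1.9
```

Run:
```python
from h import *
for i in range(3):
    c=camera("wrist"); o=readout.get_obs();print(o["ft_force"].round(2))
h=cv2.cvtColor(c["pixels"],cv2.COLOR_RGB2HSV); m=cv2.inRange(h,(5,200,60),(16,255,255)); m[:,:290]=0;m[:,360:]=0
n,_,s,ce=cv2.connectedComponentsWithStats(m);print(s[1:][s[1:,4]>300],ce[1:][s[1:,4]>300])
v=np.array(o["eef_pos"][:2])-[.52,.0005];print(np.arctan2(v[1],v[0])-.0615)
e=np.array([.6155-.52,-.0805]);e/=np.hypot(*e)
for th in(-.72,-.735,-.75):
  for z in(.108,.118):
    e=np.array([np.cos(.0615+th),np.sin(.0615+th)]);t=np.linspace(0,2*np.pi,40)
    P=[[*(np.array([.52,.0005])+e*(.125+.0185*np.cos(a))),z+.0185*np.sin(a)] for a in t]
    q=proj(c,P);print(th,z,q.min(0).round(1),q.max(0).round(1))
```

```text
[ 2.82  3.14 -0.9 ]
[2.79 3.68 0.07]
[ 3.53  3.47 -1.1 ]
[[ 318  225   23   86 1765]] [[329.22719547 267.85835694]]
-0.7658544055446288
-0.72 0.108 [335.9 222.3] [340.9 308.8]
-0.72 0.118 [336.7 230.4] [342.1 323.4]
-0.735 0.108 [332.3 222.5] [335.8 309. ]
-0.735 0.118 [332.8 230.6] [336.7 323.6]
-0.75 0.108 [328.6 222.6] [330.8 309.2]
-0.75 0.118 [328.9 230.7] [331.3 323.8]
```

The ring's apparent size and rows match the home height, and the ring now resists further pushing, so the pin is in. I'll unload it, open the fingers and retreat.

Request:
jog_arm(
  motion=[
    {"x": 0, "y": 1.5, "z": 0, "spin": 0, "fingers": 0.7},
    {"x": 0, "y": 2.8, "z": 0, "spin": 0, "fingers": 0.6},
    {"x": 0, "y": 2.8, "z": 0, "spin": 0, "fingers": 0.2},
    {"x": 0, "y": 2.8, "z": 0, "spin": 0, "fingers": 0},
    {"x": 0, "y": 2.8, "z": -30, "spin": 0, "fingers": 0},
    {"x": 0, "y": 2.8, "z": -70, "spin": 0, "fingers": -0.5},
    {"x": 0, "y": 2.8, "z": -110, "spin": 0, "fingers": -1},
    {"x": 0, "y": 2.8, "z": -110, "spin": 0, "fingers": -1},
  ],
)

```text
clock: 10.5
eef_pos: [0.6188, -0.0792, 0.2158]
tool_rot: [0.349, 0.937, 0.001, 0.004]
ft_force: [0.5, 0.7, 0.2]
grip_width: 0.0855
grasp_force: 0.0
```

Run:
```python
from h import *
o=readout.get_obs();print(o["eef_pos"],o["ft_force"])
c=camera("wrist");C=np.array([.52,.0005])
h=cv2.cvtColor(c["pixels"],cv2.COLOR_RGB2HSV); m=cv2.inRange(h,(5,200,60),(16,255,255)); m[:,:290]=0;m[:,360:]=0
n,_,s,ce=cv2.connectedComponentsWithStats(m);print(s[1:][s[1:,4]>200],ce[1:][s[1:,4]>200])
for th in(-.735,-.75):
  for z in(.108,.118):
    e=np.array([np.cos(.0615+th),np.sin(.0615+th)])
    P=[[*(C+e*(.125+.0185*np.cos(a))),z+.0185*np.sin(a)] for a in np.linspace(0,6.28,40)]
    q=proj(c,P);print(th,z,q.min(0).round(1),q.max(0).round(1))
sd=camera("side");cv2.imwrite("pics/s2.png",cv2.resize(sd["pixels"][150:280,240:450,::-1],None,fx=3.5,fy=3.5))
```

```text
[ 0.61879007 -0.07918372  0.21577614] [0.51163516 0.71500711 0.16837159]
[[316 170  13  49 534]] [[322.35955056 193.32771536]]
-0.735 0.108 [324.1 168.1] [326.1 217.5]
-0.735 0.118 [324.2 170.8] [326.2 222. ]
-0.75 0.108 [322.  168.2] [323.3 217.6]
-0.75 0.118 [321.9 170.8] [323.3 222.1]
```

View pics/s2.png

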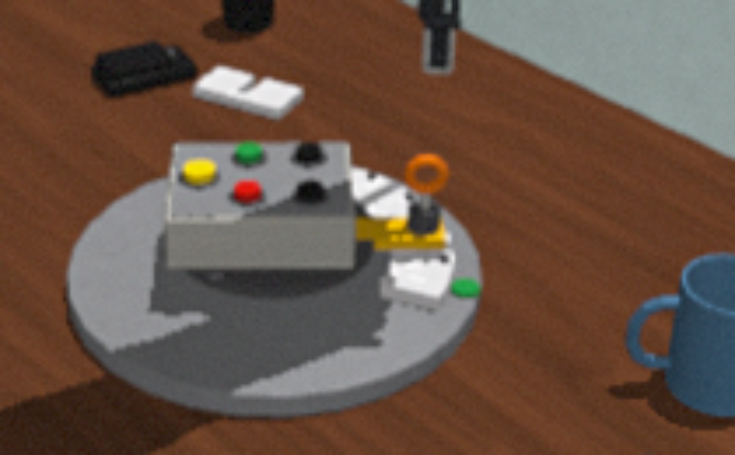

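The side view shows the ring close above the barrel at crop (427,174), with the rod gap about a third of the ring's diameter. A quick numeric check will compare this with the home height.

Run:
```python
from h import *
c=camera("side");C=np.array([.52,.0005])
def box(img,x0,x1,y0,y1):
    h=cv2.cvtColor(img,cv2.COLOR_RGB2HSV)[y0:y1,x0:x1]; m=cv2.inRange(h,(5,150,90),(16,255,255)); n,l,s,_=cv2.connectedComponentsWithStats(m); s=s[1+np.argmax(s[1:,4])]; return s[0]+x0,s[0]+s[2]-1+x0,s[1]+y0,s[1]+s[3]-1+y0
old=cv2.cvtColor(cv2.imread("pics/side1.png"),cv2.COLOR_BGR2RGB)
print("old",box(old,338,360,172,197),"new",box(c["pixels"],350,375,185,212))
for th in(0,-.745):
  for z in(.108,.118):
    e=np.array([np.cos(.0615+th),np.sin(.0615+th)])
    q=proj(c,[[*(C+e*(.125+.0185*np.cos(a))),z+.0185*np.sin(a)] for a in np.linspace(0,6.28,40)]);print(th,z,q.min(0).round(1),q.max(0).round(1))
```

```text
old (np.int32(338), np.int32(359), np.int32(172), np.int32(196)) new (np.int32(350), np.int32(374), np.int32(185), np.int32(211))
0 0.108 [344. 179.] [352.5 190.5]
0 0.118 [344.  176.1] [352.6 187.6]
-0.745 0.108 [355.  193.7] [368.  204.7]
-0.745 0.118 [355.1 190.6] [368.1 201.8]
```

```bash
python3 -c "
from workcell import bot
print(bot.job_done())"
```

```text
the job is handed in; nothing more can be done
None
```

The station now sits in the green-side notch, about 0.74 rad clockwise from the middle. The pin has dropped home, judged by the ring's height in the wrist and side views and by the swing locking. The gripper is open and clear of everything, and the job was handed in at about 11 s.

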